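# Latch the split wax mould shut

## Task

The split mould on the bench stands a few millimetres open. Lay the wire loop of its draw latch over the keeper on the sliding half so that it catches behind the hook, then press the latch lever down past centre until it lies flat and the two halves are drawn tight together. Leave the jar, brush and tray around it undisturbed.

Things in the scene. Friction and masses are not known exactly. Their poses are not given: they have to be found in the camera images.
- mould: Split wax mould: two bright aluminium halves on a dark base plate 223 x 136 x 10 mm, fixed to the bench. Origin: on the bench, under the middle of the parting plane; x = draw direction, from lever to keeper, y across, z up. Fixed half: x -88 to 0 mm, sliding half: 95 mm long on the +x side, both y -60 to 60, tops at z = 60. Two brass bushes 22 mm wide, 5 mm high stand at x = -22, y = +-43 mm.
- slide_half (a joint): gap between the two halves, m: 0 = faces tight together, 0.005 to 0.008 at the start, at most 0.009. Light hidden springs (about 3 N) push the halves apart again unless they are latched.
- keeper_foot (a point): Point on the sliding half's flat top at the +x face of the keeper's post, mid width; axes as the mould's. The keeper is a steel hook 24 mm wide in y: the post is 8 mm thick (from here to -x), 17 mm high; its nose juts 6 mm to +x over this point, underside 11 mm, top 16.5 mm above the flat. The loop's bar, 7 mm thick, belongs under the nose, on the +x side of the post, on or just above the flat.
- lever_pivot (a point): Axis of the lever's hinge, along the mould's y, in mid width above the fixed half: mould x = -22 mm, z = 72 mm; axes as the mould's.
- lever (a joint): Lever angle, rad: 0 = closed, level, pointing to the mould's -x, at its stop; pi/2 = upright; larger = leaning towards the keeper (limit 1.95). 1.72 to 1.88 at the start. Stays where left (about 0.5 N at its tip). With the loop hooked, closing takes up to about 5 N at the tip, and below about 0.8 rad it springs back if let go, until it passes centre at about 0.15 rad; from there the loop's pull holds it shut.
- lever_tip (a point): Mid width on the pushing face of the lever's end, 80 mm from its pivot: the face that looks to +x when the lever is upright and up when it is closed, where it stands 10 mm above the pivot. The lever is a flat steel bar 20 mm wide (25 mm at the end), 6 mm thick, reaching 91 mm from its pivot; it stands inside the wire loop. Axes: x runs from the end to the pivot, z out of the pushing face.
- loop_pin (a point): Hinge of the wire loop on the lever, along the mould's y, 28 mm from the lever's pivot, moving with the lever; at lever = 0 it lies 28 mm to -x of the pivot and 2.4 mm below it.
- loop (a joint): Angle of the loop from the lever, rad: 0 = along the lever, growing as the loop swings towards the keeper. The loop's angle above the mould's level +x direction is pi - lever - loop. At the start it stands within 0.45 rad of upright, held by friction; leaning more than about 0.65 rad from upright it falls by its own weight.
- loop_bar (a point): Middle of the cross bar that ends the wire loop, 110 mm from the loop's hinge. The loop is a U of 7 mm round steel: two straight legs 44 mm apart between centres (51 mm over their outsides) from the hinge to this bar. It can be taken across both legs, or pushed. It gives up to 8 mm along its length against stiff springs (11 N per mm).
- talc_jar: white jar with a blue lid, 39 mm wide, 62 mm high, beside the mould; origin at the centre of its underside, z up
- dust_brush: wooden brush 167 x 15 x 11 mm lying beside the mould; origin at the middle of its underside
- parts_tray: white tray 100 x 160 x 22 mm with two small wax rings in it, right of the mould; origin at the middle of its underside

How it is judged:
By the outcome, as a careful person would: the job done as asked, in the order asked, and still so for the second after the job is handed in, with the robot touching nothing.
It also fails if it takes over 51 s, if anything falls off the work surface, if the arm or the gripper's body presses on something with over 40 N, if the wrist force passes 120 N, or if a joint passes its speed limit or range.

## Robot

A 7-joint arm with a two-finger parallel gripper is mounted at the origin on a cart in front of the work surface, level with it; the furniture and walls round the work are solid. World frame = base frame: x ahead of the robot, y to its left, z up, the work surface at z = 0. Lengths are in m, angles in rad, forces in N, time in s.
With the tool pointing down it reaches from about 0.4 to 0.85 m from the base axis. Payload 10.4 kg.
Tool frame: the origin (TCP) lies between the finger pads; the fingertips stand 22 mm ahead of it and the grasp point (between the pads) lies 3 mm ahead of it (r.nose_length is the distance from the TCP to the fingertips, in m); z points along the fingers, y is the line along which they close (so a half turn about z gives the same grasp; the last joint's range is limited). The gripper opens to 87 mm and grips with 3 to 60 N. Pads are 19 mm wide; open, the fingers measure 117 mm over their backs; the gripper's body (75 mm by 190 mm) begins 51 mm behind the grasp point.
Start: joints at [1.292, 0.332, -0.065, 1.46, 0.022, 1.35, -0.088], TCP at [0.158, -0.605, 0.245] pointing down, gripper open.
Joint ranges: [-2.6, 2.6], [-0.5, 2.12], [-1.47, 1.34], [0.16, 2.42], [-1.27, 4.41], [0.06, 2.06], [-2.6, 2.6]. Speed limits (rad/s): [2.22, 2.22, 2.79, 2.79, 3.14, 3.14, 3.14].

## Interface

Orientations are given as a unit quaternion [x, y, z, w].
In Python, from bench import readout, cams, r gives the robot as it stands. The module is installed in compiled form; this text tells all that it offers.
- The arm moves only by the tool step_arm, never from a script. Its argument "deltas" is a list that holds one entry, the list of rows, each a list of 7 numbers: the turn, a rotation vector about the tool's x, y, z in rad, then the shift along the tool's x, y, z in m, then the opening in per cent of the stroke, from 0 (shut) to 100 (fully open). A call has 1 to 20 rows; each row is the pose to reach, as a shift and turn from the pose commanded when the call began, along the tool's axes at that moment; what a row does not reach only later rows make up. A row lasts 1/8 s, in which the tool goes at most 62.5 mm and 10.7 degrees, less where a joint would pass 70% of its speed; a pose out of reach is approached as far as the arm can. A call with a gripper value outside its range is refused whole. The fingers move at their own pace and stop on an object; "squeeze" is the grip in N (left out, the last holds). Time passes only in rows, so rows that repeat a pose let the fingers close. It gives the time, the measured TCP pose, the force, the opening and the grip force at its end, in the units of the state.
- readout.read_state(): the state, without advancing time (a new reading comes with each control period).
- cams.camera(name): name is "scene" or "top"; returns a dict with "img" (384x512x3 uint8, red, green, blue), "fx", "fy", "cx", "cy" (pixels), "k1" (the pictures are not rectified: a ray, as slopes to the right and down, at radius r is drawn at 1 + k1 r^2 times it, then the intrinsics apply), "origin" and "rotation" of the camera in the world. Camera axes: x right, y up, looking along -z (the intrinsics and any distortion apply to the point x, -y, -z); pixel columns grow to the right and rows downward; lengths in m; the calibration is good to about 2 mm. A picture is of the moment at which its call begins. There is no depth.
- r.close_job(): hands the job in; it is judged then, once.
The state is a dict: "time": time; "joint_positions": joint angles; "joint_vel": joint speeds; "joint_torque": joint torques, N m; "ee_pos": TCP position; "eef_rot": TCP orientation; "ft_force": force on the tool from outside, world axes, zero at the start; "torque": the same for the moment, N m; "width": finger opening in m; "grip_force": force on a finger pad.
Only numpy, scipy, OpenCV 4.12 (cv2) and the standard library are available. Lean on these libraries where they do the work, as an engineer would, in place of code of your own. Each camera call takes 0.05 s, during which the arm holds its last target. There are 200 camera calls.

## Working session

There is one attempt and no reset: what is moved stays moved. The work goes in short steps, Python scripts to look and compute and a tool call to move; the robot and the scene stay as the last step left them, time stands still between calls to the robot, and variables do not carry over. Pictures are saved under pics/ and viewed, at most 10 in all, crops included, and the job is handed in when it is done.

Besides the shell and the picture viewer there is one more tool, called after "Emit:" by a JSON object that holds its "op" and its "data", one argument or row to a line. step_arm: Moves the arm, as the interface text tells. Its arguments: {"type":"object","properties":{"deltas":{"type":"array"},"squeeze":{"type":"number"}},"required":["deltas"]}

```bash
mkdir -p pics; cat > h.py <<'E'
import numpy as np, cv2
from bench import readout, cams, r
def snap(n,fn):
    c=cams.camera(n); cv2.imwrite('pics/'+fn,c['img'][:,:,::-1]); 
    np.savez('pics/'+fn[:-4]+'.npz',**{k:np.asarray(c[k]) for k in c}); return c
def ld(fn): return dict(np.load('pics/'+fn+'.npz'))
def ray(c,u,v):
    d=np.array([(u-c['cx'])/c['fx'],(v-c['cy'])/c['fy']]);s=d.copy()
    for _ in range(20): s=d/(1+c['k1']*(s@s))
    w=c['rotation']@np.array([s[0],-s[1],-1.]); return c['origin'],w/np.linalg.norm(w)
def atz(c,u,v,z):
    o,w=ray(c,u,v); return o+w*(z-o[2])/w[2]
def proj(c,p):
    q=c['rotation'].T@(np.asarray(p)-c['origin']); s=np.array([q[0],-q[1]])/-q[2]
    s=s*(1+c['k1']*(s@s)); return np.array([c['fx']*s[0]+c['cx'],c['fy']*s[1]+c['cy']])
def crop(fn,x,y,w,h,k,out):
    im=cv2.imread('pics/'+fn)[y:y+h,x:x+w]; cv2.imwrite('pics/'+out,cv2.resize(im,None,fx=k,fy=k,interpolation=cv2.INTER_CUBIC))
E
python3 - <<'E'
from h import *
a=snap('scene','s0.png');b=snap('top','t0.png')
for c in(a,b): print(c['origin'],c['rotation'].round(3).tolist(),c['fx'],c['k1'])
cv2.imwrite('pics/b0.png',np.hstack([cv2.resize(x['img'][:,:,::-1],(400,300)) for x in(a,b)]))
print(readout.read_state())
E
```

```text
[0.1690053  0.24214238 0.7161068 ] [-0.118, 0.339, 0.882, -0.304] 380.0781117579252 -0.009506574275632977
[ 0.39790482 -0.2167717   0.93026272] [0.054, -0.061, -0.694, 0.715] 384.9545770696877 -0.12405614926347629
{'time': 0.1, 'joint_positions': array([ 1.29238216,  0.33275914, -0.06469642,  1.46082449,  0.02158019,
        1.34992226, -0.08850576]), 'joint_vel': array([ 0.00123296, -0.00256799,  0.00144025, -0.00113543, -0.00047851,
       -0.0012095 ,  0.00058517]), 'joint_torque': array([ 1.58142524e-03, -6.24545074e+01,  2.45952280e-02, -3.90712309e+01,
       -6.14150846e-02,  3.66928848e-02,  6.37493395e-05]), 'ee_pos': array([ 0.15806875, -0.60435837,  0.24388009]), 'eef_rot': array([ 9.91830530e-01,  1.27561076e-01, -9.64773230e-05, -6.01731284e-04]), 'ft_force': array([-0.56293063, -0.90636101, -0.8142385 ]), 'torque': array([ 0.0436198 , -0.0116208 ,  0.00919408]), 'grip_force': 0.0, 'width': 0.08711209961569144}
```

View pics/s0.png

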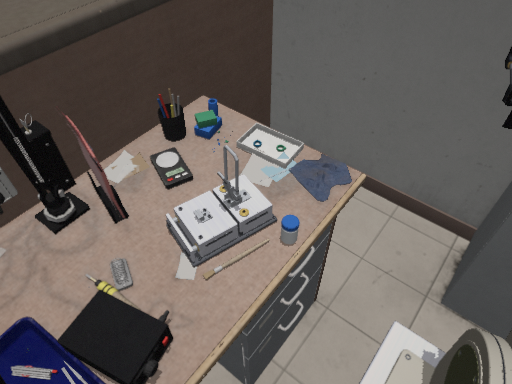

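View pics/t0.png

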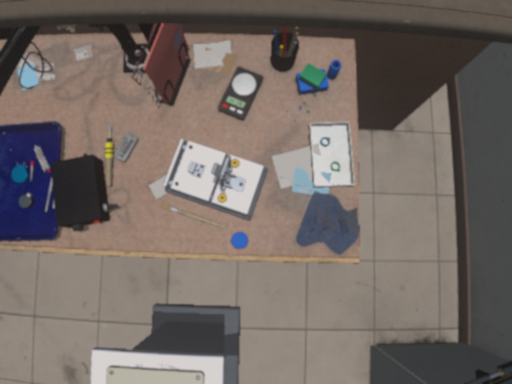

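The scene view shows the mould around (222,215), with the lever and loop upright near (230,170) and the keeper at (201,215). The top view shows the mould at (216,180), jar at (239,240), brush at (198,216) and tray at (332,155). Rotation is a quaternion, so I'll fix that and take crops.

```bash
sed -i "s/^def ld.*/def ld(fn): return fix(dict(np.load('pics\/'+fn+'.npz')))\ndef fix(c):\n    from scipy.spatial.transform import Rotation as R\n    c['rotation']=R.from_quat(c['rotation']).as_matrix(); return c/" h.py
python3 - <<'E'
from h import *
crop('s0.png',160,135,125,125,4.8,'s0c.png'); crop('t0.png',155,130,120,95,6,'t0c.png')
c=ld('t0'); print(atz(c,216,180,.06), proj(c,[.158,-.604,.24]))
c=ld('s0'); print(atz(c,222,215,.06))
E
```

```text
[ 0.55829166 -0.13219973  0.06      ] [459.541117   386.30871502]
[ 0.54974042 -0.11317084  0.06      ]
```

View pics/s0c.png

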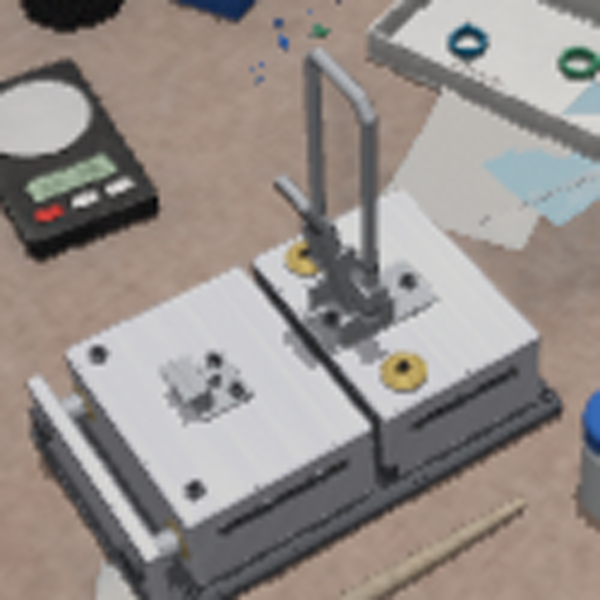

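View pics/t0c.png

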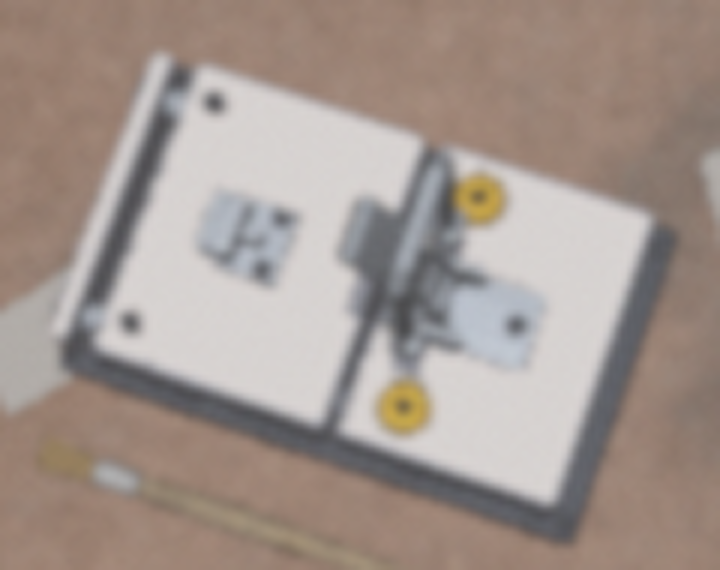

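```bash
cat > fit.py <<'E'
from h import *
from scipy.optimize import least_squares
T=ld('t0');S=ld('s0')
t=lambda u,v:(155+u/6-.4,130+v/6-.4); s=lambda u,v:(160+u/4.8-.4,135+v/4.8-.4)
obs=[(T,t(480,197),(-22,-43,65)),(T,t(403,407),(-22,43,65)),(T,t(652,212),(-88,-60,60)),(T,t(557,503),(-88,60,60)),
(S,s(303,257),(-22,-43,65)),(S,s(404,370),(-22,43,65)),(S,s(538,338),(-88,60,60)),(S,s(400,193),(-88,-60,60)),(S,s(255,265),(0,-60,60))]
def M(q,p):
    a=q[2];p=np.array(p)/1000.
    return np.array([q[0]+np.cos(a)*p[0]-np.sin(a)*p[1],q[1]+np.sin(a)*p[0]+np.cos(a)*p[1],p[2]])
f=lambda q:np.concatenate([proj(c,M(q,p))-o for c,o,p in obs])
F=least_squares(f,[.558,-.13,1.3],loss='soft_l1');q=F.x
if __name__=='__main__':
    print(q,f(q).reshape(-1,2).round(1).tolist())
    def L(le,lo):  # pin, bar, tip in mould mm
        d=np.array([-np.cos(le),0,np.sin(le)]);n=np.array([np.sin(le),0,np.cos(le)])
        P=np.array([-22,0,72.]);pin=P+28*d-2.4*n;b=np.pi-le-lo
        return pin,pin+110*np.array([np.cos(b),0,np.sin(b)]),P+91*d+7*n
    g=lambda v:np.concatenate([proj(S,M(q,L(*v)[1]))-s(343,84),proj(T,M(q,L(*v)[1]))-t(415,225),proj(S,M(q,L(*v)[2]))-s(282,181)])
    G=least_squares(g,[1.8,-.2]);print('lever,loop',G.x,'beta',np.pi-G.x.sum(),G.fun.round(1));
    for p in L(*G.x):print(p.round(1),M(q,p).round(4))
    inv=lambda w:(np.array([[np.cos(q[2]),np.sin(q[2])],[-np.sin(q[2]),np.cos(q[2])]])@(w[:2]-q[:2])*1000).round(1)
    for c,x,z in[(T,t(200,240),.0765),(T,t(225,225),.0765),(T,t(300,240),.06),(S,s(165,370),.0765),(S,s(190,375),.0765),(S,s(70,353),.06),(T,t(195,67),.06),(S,s(383,430),.06),(T,t(425,137),.06)]: print(inv(atz(c,*x,z)))
    im=cv2.resize(S['img'][135:260,160:285,::-1],None,fx=4.8,fy=4.8,interpolation=3)
E
python3 fit.py
```

```text
[ 0.563935   -0.13842838  1.2807117 ] [[-0.8, 0.4], [-0.2, 0.5], [-0.0, 0.4], [-0.6, 0.9], [0.2, -0.5], [-0.2, -0.4], [0.6, -0.8], [-0.3, -1.8], [-1.6, -1.1]]
lever,loop [ 1.77909813 -0.25887918] beta 1.621373708183262 [-1.  -1.1  0.6 -0.4  1.6  2.3]
[-18.6   0.   99.9] [ 0.5586 -0.1562  0.0999]
[-24.1   0.  209.8] [ 0.557  -0.1615  0.2098]
[  3.7   0.  159.6] [ 0.565  -0.1349  0.1596]
[70.5  7.1]
[63.4 -1.4]
[37.5 -7.6]
[ 70.4 -10.1]
[62.6 -1.1]
[ 96.7 -57.3]
[ 99.9 -59.9]
[ 2.9 63.7]
[  5.1 -61.4]
```

```bash
cat > go.py <<'E'
import sys; from fit import *
from scipy.spatial.transform import Rotation as R
def show(way):
    st=readout.read_state(); A=R.from_quat(st['eef_rot']); c,s_=np.cos(q[2]),np.sin(q[2])
    ty=-np.array([-s_,c,0]); tz=np.array([0,0,-1.]); tx=np.cross(ty,tz)
    G=R.from_matrix(np.c_[tx,ty,tz])
    print('turn',(A.inv()*G).as_rotvec().round(3),'t',st['time'],'F',st['ft_force'].round(1))
    d=st['ee_pos']-[q[0],q[1],0];print('tip now mould mm',[round(1000*v,1) for v in(c*d[0]+s_*d[1],-s_*d[0]+c*d[1],d[2]-r.nose_length)])
    for w in way:
        p=M(q,w);p[2]+=r.nose_length; print(w,A.inv().apply(p-st['ee_pos']).round(4).tolist())
if __name__=='__main__': show(eval(sys.argv[1]))
E
python3 go.py "[(-75,0,180)]"
```

```text
turn [-1.000e-03 -1.000e-03 -1.025e+00] t 0.1 F [-0.6 -0.9 -0.8]
tip now mould mm [np.float64(-562.6), np.float64(255.6), np.float64(221.9)]
(-75, 0, 180) [0.4716, -0.2839, 0.0422]
```

Emit:
{"op": "step_arm", "data": {
  "deltas": [
    [[0,0,-0.08,0.035,-0.02,0,0],[0,0,-0.18,0.08,-0.048,0,0],[0,0,-0.28,0.13,-0.078,0,0],[0,0,-0.38,0.18,-0.108,0,0],[0,0,-0.48,0.23,-0.138,0,0],[0,0,-0.58,0.28,-0.168,0,0],[0,0,-0.69,0.33,-0.198,0,0],[0,0,-0.8,0.38,-0.228,0.01,0],[0,0,-0.9,0.42,-0.253,0.02,0],[0,0,-0.98,0.452,-0.272,0.034,0],[0,0,-1.025,0.472,-0.284,0.042,0],[0,0,-1.025,0.472,-0.284,0.042,0],[0,0,-1.025,0.472,-0.284,0.042,0]]
  ]
}}

```text
time: 1.72
ee_pos: [0.5423, -0.212, 0.2027]
eef_rot: [0.803, 0.597, -0.0, 0.0]
ft_force: [-1.1, -0.2, -0.7]
width: 0.0003
grip_force: 0.0
```

```bash
python3 go.py "[(-50,0,180),(15,0,180),(75,0,150)]"; python3 - <<'E'
from h import *
snap('scene','s1.png');snap('top','t1.png')
crop('s1.png',170,110,110,130,3.6,'a.png');crop('t1.png',165,110,110,130,3.6,'b.png')
cv2.imwrite('pics/c1.png',np.hstack([cv2.imread('pics/a.png'),cv2.imread('pics/b.png')]))
E
```

```text
turn [-0.     0.001 -0.002] t 1.725 F [-1.1 -0.2 -0.7]
tip now mould mm [np.float64(-76.6), np.float64(-0.3), np.float64(180.7)]
(-50, 0, 180) [0.0266, -0.0004, 0.0007]
(15, 0, 180) [0.0916, -0.0006, 0.0007]
(75, 0, 150) [0.1517, -0.0007, 0.0306]
```

View pics/c1.png

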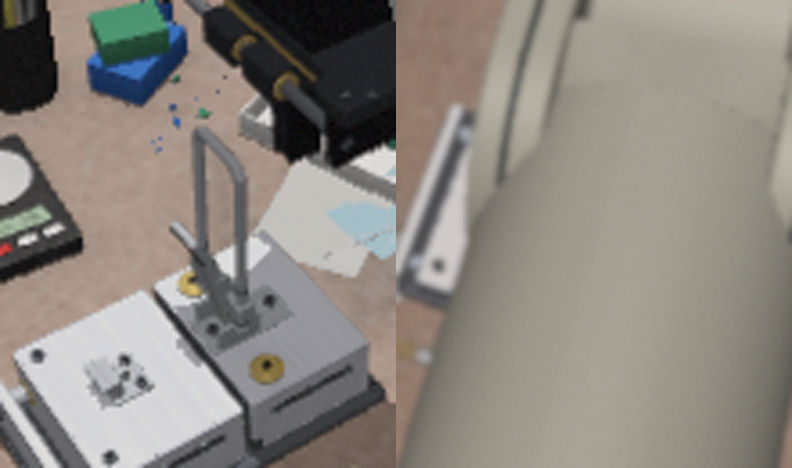

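The loop still stands with bar at crop (220,160) and the fingers behind it at about (322,150). I'll check that fingertip by projection before pushing.

```bash
python3 - <<'E'
from fit import *
S1=ld('s1')
st=readout.read_state();p=st['ee_pos'].copy()
k=lambda p:((proj(S1,p)-[170,110])*3.6).round()
for dz in(.022,0,-.03,-.05): print(dz,k(p-[0,0,dz]))
print('bar',k(M(q,(-24,0,210))))
crop('s1.png',225,100,60,60,10,'d.png')
E
```

```text
0.022 [296. 148.]
0 [295. 120.]
-0.03 [294.  78.]
-0.05 [294.  49.]
bar [216. 147.]
```

View pics/d.png

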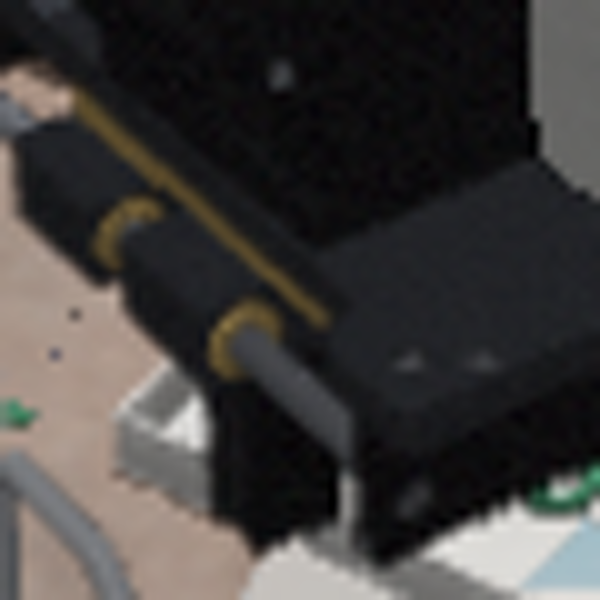

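Projection matches the finger block within a few mm. Pushing the loop over.

Emit:
{"op": "step_arm", "data": {
  "deltas": [
    [[0,0,0,0.015,0,0,0],[0,0,0,0.03,0,0,0],[0,0,0,0.04,0,0,0],[0,0,0,0.05,0,0,0],[0,0,0,0.06,0,0,0],[0,0,0,0.07,0,0,0],[0,0,0,0.08,0,0,0],[0,0,0,0.09,0,0,0],[0,0,0,0.1,0,0.001,0],[0,0,0,0.108,0,0.005,0],[0,0,0,0.116,0,0.01,0],[0,0,0,0.124,0,0.015,0],[0,0,0,0.132,0,0.02,0],[0,0,0,0.14,0,0.026,0],[0,0,0,0.148,0,0.03,0],[0,0,0,0.152,0,0.031,0],[0,0,0,0.152,0,0.031,0],[0,0,0,0.152,0,0.031,0]]
  ]
}}

```text
time: 4.08
ee_pos: [0.5865, -0.0652, 0.1717]
eef_rot: [0.802, 0.597, 0.0, 0.0]
ft_force: [0.4, -0.3, -0.1]
width: 0.0008
grip_force: 0.0
```

```bash
python3 go.py "[(40,0,135),(-8,0,135)]"; python3 - <<'E'
from h import *
snap('scene','s2.png')
crop('s2.png',160,120,130,130,4.6,'c2.png')
E
```

```text
turn [ 0.  0. -0.] t 4.075 F [ 0.4 -0.3 -0.1]
tip now mould mm [np.float64(76.6), np.float64(-0.7), np.float64(149.7)]
(40, 0, 135) [-0.0366, -0.0006, 0.0147]
(-8, 0, 135) [-0.0846, -0.0006, 0.0148]
```

View pics/c2.png

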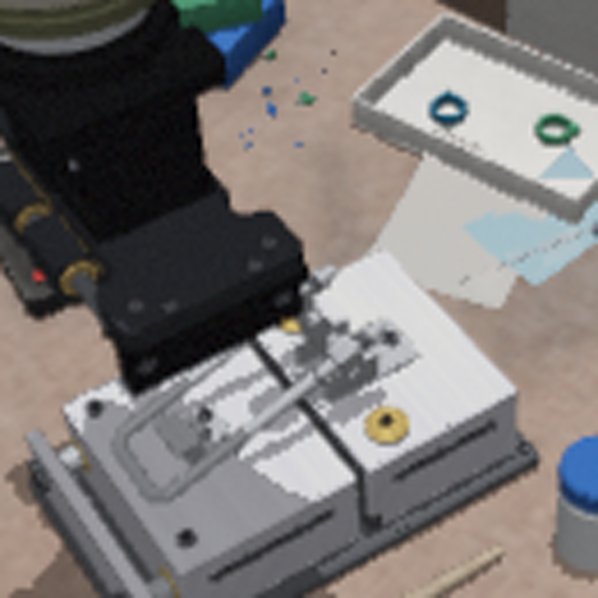

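The loop now lies on the sliding half, with its bar at about (140,465) beyond the keeper and the keeper inside the loop. Next I push the lever back to about 1.1 rad and check the hooking.

Emit:
{"op": "step_arm", "data": {
  "deltas": [
    [[0,0,0,-0.015,0,0.005,0],[0,0,0,-0.035,0,0.01,0],[0,0,0,-0.05,0,0.01,0],[0,0,0,-0.06,0,0.01,0],[0,0,0,-0.066,0,0.01,0],[0,0,0,-0.072,0,0.01,0],[0,0,0,-0.079,0,0.01,0],[0,0,0,-0.086,0,0.009,0],[0,0,0,-0.093,0,0.008,0],[0,0,0,-0.1,0,0.007,0],[0,0,0,-0.107,0,0.006,0],[0,0,0,-0.112,0,0.007,0],[0,0,0,-0.115,0,0.008,0],[0,0,0,-0.115,0,0.008,0]]
  ]
}}

```text
time: 5.88
ee_pos: [0.5534, -0.1754, 0.1635]
eef_rot: [0.802, 0.597, -0.0, 0.0]
ft_force: [0.5, -0.2, -0.5]
width: 0.0002
grip_force: 0.1
```

```bash
python3 go.py "[(-51.5,0,137),(-61,0,131),(-69,0,122.6),(-76,0,114),(-81.5,0,103.7),(-85.5,0,93),(-87.5,0,85),(-87.5,0,79)]"; python3 - <<'E'
from h import *
snap('scene','s3.png')
crop('s3.png',160,120,130,130,4.6,'c3.png')
E
```

```text
turn [-0.  0. -0.] t 5.875 F [ 0.5 -0.2 -0.5]
tip now mould mm [np.float64(-38.4), np.float64(-0.5), np.float64(141.5)]
(-51.5, 0, 137) [-0.0131, -0.0005, 0.0045]
(-61, 0, 131) [-0.0226, -0.0005, 0.0105]
(-69, 0, 122.6) [-0.0306, -0.0005, 0.0189]
(-76, 0, 114) [-0.0376, -0.0005, 0.0275]
(-81.5, 0, 103.7) [-0.0431, -0.0005, 0.0378]
(-85.5, 0, 93) [-0.0471, -0.0005, 0.0485]
(-87.5, 0, 85) [-0.0491, -0.0005, 0.0565]
(-87.5, 0, 79) [-0.0491, -0.0005, 0.0625]
```

View pics/c3.png

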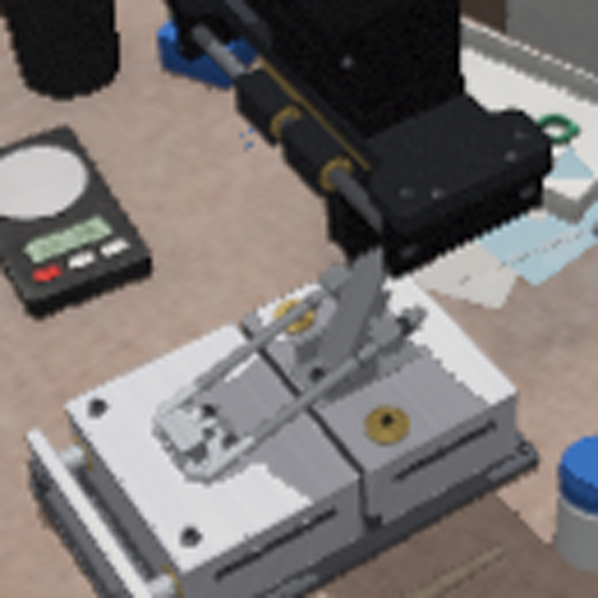

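The lever leans back and the bar at (190,465) is tucked against the keeper under its nose. Pressing on to closed.

Emit:
{"op": "step_arm", "data": {
  "deltas": [
    [[0,0,0,-0.006,0,0.002,0],[0,0,0,-0.013,0,0.005,0],[0,0,0,-0.018,0,0.008,0],[0,0,0,-0.023,0,0.011,0],[0,0,0,-0.027,0,0.015,0],[0,0,0,-0.031,0,0.019,0],[0,0,0,-0.035,0,0.023,0],[0,0,0,-0.038,0,0.028,0],[0,0,0,-0.041,0,0.033,0],[0,0,0,-0.043,0,0.038,0],[0,0,0,-0.045,0,0.043,0],[0,0,0,-0.047,0,0.048,0],[0,0,0,-0.048,0,0.053,0],[0,0,0,-0.049,0,0.057,0],[0,0,0,-0.049,0,0.06,0],[0,0,0,-0.049,0,0.061,0],[0,0,0,-0.049,0,0.061,0]]
  ]
}}

```text
time: 8.05
ee_pos: [0.5396, -0.222, 0.1026]
eef_rot: [0.802, 0.598, -0.0, 0.0]
ft_force: [0.7, 0.1, -0.8]
width: 0.0003
grip_force: 0.0
```

```bash
python3 go.py "[(-87.5,0,79)]"
```

```text
turn [0. 0. 0.] t 8.05 F [ 0.7  0.1 -0.8]
tip now mould mm [np.float64(-87.0), np.float64(-0.5), np.float64(80.6)]
(-87.5, 0, 79) [-0.0005, -0.0005, 0.0016]
```

Force is near zero, so the lever may have snapped shut by itself. I'll press a few mm more, then lift and back off.

Emit:
{"op": "step_arm", "data": {
  "deltas": [
    [[0,0,0,0,0,0.001,0],[0,0,0,0,0,0.002,0],[0,0,0,0,0,0.003,0],[0,0,0,0,0,0.003,0]]
  ]
}}

```text
time: 8.55
ee_pos: [0.54, -0.2221, 0.1015]
eef_rot: [0.802, 0.597, 0.0, 0.001]
ft_force: [-6.9, 1.7, 17.0]
width: 0.0005
grip_force: 8.6
```

Emit:
{"op": "step_arm", "data": {
  "deltas": [
    [[0,0,0,0,0,-0.02,0],[0,0,0,0,0,-0.06,0],[0,0,0,-0.03,0,-0.1,0],[0,0,0,-0.08,0,-0.12,0],[0,0,0,-0.13,0,-0.13,0],[0,0,0,-0.16,0,-0.13,0],[0,0,0,-0.16,0,-0.13,0],[0,0,0,-0.16,0,-0.13,0]]
  ]
}}

```text
time: 9.55
ee_pos: [0.4943, -0.3743, 0.23]
eef_rot: [0.802, 0.598, 0.0, 0.0]
ft_force: [0.7, 0.4, 1.1]
width: 0.0005
grip_force: 0.0
```

```bash
python3 - <<'E'
from h import *
snap('scene','s4.png')
crop('s4.png',160,120,130,130,4.6,'c4.png')
E
```

```text
(no output)
```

View pics/c4.png

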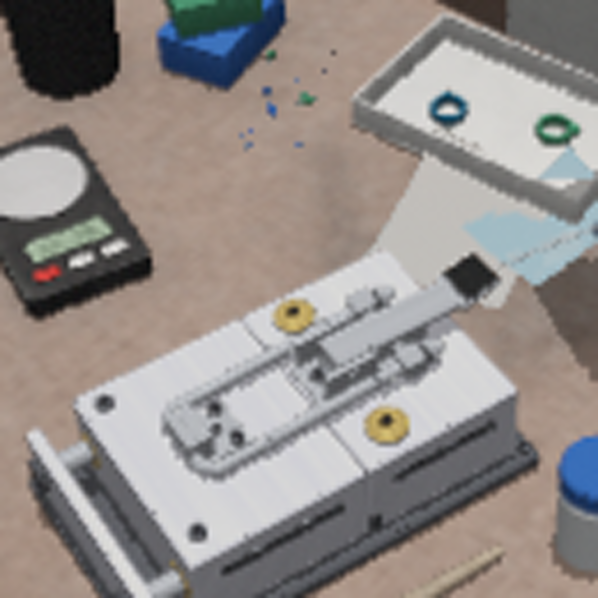

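The lever lies flat with its end at (470,275), the bar is hooked behind the keeper at (200,455), and the parting line is closed. The jar, brush and tray are in place, and the robot is clear.

```bash
python3 -c "
from bench import r
print(r.close_job())"
```

```text
the job is handed in; nothing more can be done
None
```

The mould is latched: the wire loop is caught behind the keeper's hook, the lever lies flat and the two halves are tight together; the jar, brush and tray look undisturbed, and the job was handed in at about 9.6 s.

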